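# Dispense one imaging dish and slide it onto the warming zone

## Robot

A 7-joint arm with a two-finger parallel gripper is mounted at the origin on the work surface. World frame = base frame: x ahead of the robot, y to its left, z up, the work surface at z = 0. Lengths are in m, angles in rad, forces in N, time in s.
With the tool pointing down it reaches from about 0.35 to 0.9 m from the base axis. Payload 19.9 kg.
Tool frame: the origin (TCP) lies on the centre line of the jaws, within the pads' length; the fingertips stand 14 mm ahead of it and the grasp point (between the pads) lies 5 mm behind it; z points along the fingers, x is the direction in which the jaws open and shut, and the axes are right-handed (so a half turn about z gives the same grasp; the last joint's range is limited). The gripper opens to 94 mm and grips with 3 to 60 N. Pads are 16 mm wide; open, the fingers measure 119 mm over their backs; the gripper's body (75 mm by 177 mm) begins 78 mm behind the grasp point.
Start: joints at [1.083, 0.417, -0.01, 1.614, 0.005, 1.111, -0.053], TCP at [0.27, -0.564, 0.194] pointing down, gripper open.
Joint ranges: [-2.81, 2.81], [-0.39, 2.02], [-1.27, 1.25], [0.06, 2.57], [-1.19, 4.33], [0.19, 2], [-2.82, 2.82]. Speed limits (rad/s): [1.89, 1.89, 2.39, 2.39, 3.01, 3.01, 3.01].

## Interface

Orientations are given as a 3x3 rotation matrix whose columns are the frame's x, y, z axes.
In Python, from station import manip gives the robot as it stands.
- The arm moves only by the tool jog_arm, never from a script. Its argument "deltas" is a list of rows, each an object with "slide": the shift along the tool's x, y, z in units of 25 cm (1.0 is 25 cm), a list of three; "rot": the turn, a rotation vector about the tool's x, y, z in units of 45 degrees (1.0 is 45 degrees), a list of three; "jaw": the opening, from 0 (shut) to 1 (fully open). A call has 1 to 5 rows; each row is the pose to reach, as a shift and turn from the pose commanded when the call began, along the tool's axes at that moment; what a row does not reach only later rows make up. A row lasts 1/10 s, in which the tool goes at most 50 mm and 8.59 degrees, less where a joint would pass 70% of its speed; a pose out of reach is approached as far as the arm can. A call with a number of a shift or a turn outside -1 to 1 is refused whole. A call with a gripper value outside its range is refused whole. The fingers move at their own pace and stop on an object; "newtons" is the grip in N (left out, the last holds). Time passes only in rows, so rows that repeat a pose let the fingers close. It gives the time, the measured TCP pose, the force and the opening at its end, in the units of the state.
- manip.get_obs(): the state, without advancing time (a new reading comes with each control period).
- manip.grab_frame(name): name is "scene" or "top" or "wrist"; returns a dict with "color" (420x560x3 uint8, red, green, blue), "range_z" (420x560 float32, m along the optical axis (not along the pixel's ray), 0 where there is no reading), "K" (3x3 intrinsics, pixels), "R" (3x3) and "t" (3): a world point X has camera coordinates R X + t; the wrist camera has in their place "hand_eye" (4x4, takes a point from camera to tool coordinates, whose origin is the TCP and whose axes are the tool frame's). Camera axes: x right, y down, z forward; pixel columns grow to the right and rows downward; lengths in m; the calibration is good to about 2 mm. A picture is of the moment at which its call begins: read the wrist's pose just before it.
- manip.job_done(): hands the job in, once; it reports no verdict.
Trained networks look in a picture, given as the dict that the camera call returned (one of the last four; its "shot" number tells which), for a name from the list of things; names that differ only in an ending like _2 or _b are one class to them, and where a whole thing is asked for, a point or a joint stands for the part that bears it (a point fixed in the world has none). Each returns a list of dicts, best first, with "conf" (0 to 1); they miss things now and then, are a little off and sometimes report something else, mostly with a low value. They report only what shows in the picture. A call takes as long as a camera call.
- manip.trace(picture, label): "mask" (420x560 bool, what is visible of it) and "point" ([column, row] in pixels, amid what is visible of it).
The state is a dict: "time_s": time; "joint_positions": joint angles; "qd": joint speeds; "joint_efforts": joint torques, N m; "ee_pos": TCP position; "tcp_rot": TCP orientation; "ft_force": force on the tool from outside, world axes, zero at the start; "torque": the same for the moment, N m; "width": finger opening in m.
Only numpy, scipy, OpenCV 4.12 (cv2) and the standard library are available. Lean on these libraries where they do the work, as an engineer would, in place of code of your own. Each camera call takes 0.05 s, during which the arm holds its last target. There are 200 camera calls.

## Task

Press the blue plunger of the dish dispenser fully down once, so that a single dish comes out of the outlet, and let the plunger rise again. Then push that dish aside with the fingers, keeping it flat on the deck without picking it up, until it stands wholly inside the orange-edged black warming zone. Leave the dishes in the magazine, the blue-lidded dish, the bottle and the marker where they are.

Things in the scene. Friction and masses are not known exactly. Their poses are not given: they have to be found in the camera images.
- dispenser: Fixed bench dispenser for 35 mm dishes. Origin on the bench (z = 0) on the magazine's vertical axis; its +x runs from the magazine to the drive housing, the outlet opens to -x. All stands on a flat aluminium deck, top at z = 8 mm, spanning x -112 to 30, y -150 to 150 mm, with a tail 78 mm wide back to x = 110.
- magazine_top (a point): Middle of the open top of the clear square magazine, z = 78 mm, on the dispenser's origin axis. The magazine spans x -25 to 31, y -27 to 27 mm in the dispenser's axes and holds four dishes stacked on the deck; its outlet is a gap 14.5 mm high at the foot of its -x side.
- plunger_top (a point): Centre of the top of the round blue plunger knob, 37 mm across, 14 mm thick. At rest 144 mm above the bench, 62 mm behind the magazine axis (dispenser x = +62, y = 0), over the white drive housing (x 28 to 108, y -30 to 30 mm, top at z = 90 mm). Moves straight down with the plunger.
- plunger (a joint): Plunger travel in m: 0 = up, 0.030 = fully down on its stop. Takes 3 N to start, 6 N at the bottom, plus 2.5 N per 0.1 m/s of speed; springs back up by itself within a second. It drives a pusher twice as far under the stack: a full press pushes the lowest dish out, and on the return the next one drops into place.
- outlet (a point): The spot on the deck (z = 8 mm) where the centre of a dish stands after a full press, within a few mm: 58.5 mm in front of the magazine axis (dispenser x = -58.5 mm, y = 0).
- dish1: The lowest dish of the stack, the one that comes out: round lidded clear dish, 40 mm across, 12 mm high, 10 to 17 g, loose. Origin at the centre of its underside, z up. It starts on the deck on the magazine axis.
- dish2: Second dish from below in the magazine, same as dish1, starting 12 mm higher; origin at the centre of its underside. Stays in the magazine (drops one place).
- dish3: Third dish from below in the magazine, likewise. Stays in the magazine.
- dish4: Top dish in the magazine, likewise. Stays in the magazine.
- warm_zone: Black square with an orange edge and a small yellow lamp, inlaid flush in the deck, 90 x 90 mm over the edge: the warming zone. Origin at its centre, on the deck top; axes parallel to the dispenser's. Its centre lies 98 mm to one side (either one, changing from start to start) of the outlet spot, along the dispenser's y.
- rest_zone: White square with a pale blue edge, inlaid flush in the deck in the same way on the other side of the outlet, 90 x 90 mm. Origin at its centre.
- used_dish: Dish with a blue lid standing on the white zone, 40 mm across, 12 mm high, loose. Origin at the centre of its underside. To be left alone.
- media_bottle: Amber bottle with an orange cap, 56 mm across, 115 mm high, standing loose on the bench beside the drive housing. Origin at the centre of its underside. To be left alone.
- marker: White marker pen with a green cap, about 130 mm long, 15 mm thick, lying loose on the bench on the other side of the drive housing. Origin under its middle. To be left alone.

How it is judged:
By the outcome, as a careful person would: the job done as asked, in the order asked, and still so for the second after the job is handed in, with the robot touching nothing.
It also fails if it takes over 45 s, if anything falls off the work surface, if the arm or the gripper's body presses on something with over 40 N, if the wrist force passes 120 N, or if a joint passes its speed limit or range.

## Working session

There is one attempt and no reset: what is moved stays moved. The work goes in short steps, Python scripts to look and compute and a tool call to move; the robot and the scene stay as the last step left them, time stands still between calls to the robot, and variables do not carry over. Pictures are saved under pics/ and viewed, about 8 in all and at most 12, crops included, and the job is handed in when it is done.

Besides the shell and the picture viewer there is one more tool, called after "Request:" as a command line: name --argument value ..., lists and objects as JSON in quotes. jog_arm: Moves the arm, as the interface text tells. Its arguments: {"type":"object","properties":{"deltas":{"type":"array"},"newtons":{"type":"number"}},"required":["deltas"]}

```bash
mkdir -p pics; cat > h.py <<'E'
import numpy as np, cv2
from station import manip
def world(f, m=None):
    z=f["range_z"]; v,u=np.nonzero((z>0) if m is None else (m&(z>0)))
    d=z[v,u]; p=np.linalg.inv(f["K"])@np.vstack([u*d,v*d,d])
    if "R" in f: return (f["R"].T@(p-np.asarray(f["t"]).reshape(3,1))).T
    o=manip.get_obs(); H=np.asarray(f["hand_eye"]); q=H[:3,:3]@p+H[:3,3:]
    return (np.asarray(o["tcp_rot"])@q).T+np.asarray(o["ee_pos"])
def save(f,n): cv2.imwrite("pics/"+n,f["color"][:,:,::-1])
E
python3 - <<'E'
from h import *
o=manip.get_obs(); print(o["time_s"],np.round(o["ee_pos"],4),np.round(o["tcp_rot"],3).tolist(),o["ft_force"],o["width"])
A=[]
for c in("scene","top"):
    f=manip.grab_frame(c); save(f,c+".png"); A.append(f["color"][:,:,::-1])
    for l in("plunger_top","dispenser","warm_zone","rest_zone","used_dish","media_bottle","marker"):
        for r in manip.trace(f,l)[:1]:
            w=world(f,r["mask"]); print(c,l,round(r["conf"],2),np.round(r["point"]),r["mask"].sum(),np.round(np.median(w,0),4),np.round(np.percentile(w,2,0),3),np.round(np.percentile(w,98,0),3))
E
```

```text
0.0 [ 0.2699 -0.5633  0.1934] [[0.432, -0.902, -0.001], [-0.902, -0.432, 0.001], [-0.001, 0.0, -1.0]] [-0.35064223  0.88153162 -0.09300102] 0.09386324661399156
scene plunger_top 0.72 [227. 226.] 438 [0.5204 0.0148 0.1432] [0.504 0.001 0.104] [0.535 0.033 0.146]
scene dispenser 0.96 [223. 308.] 12000 [ 0.5468 -0.0599  0.0086] [ 0.413 -0.177  0.005] [0.697 0.052 0.143]
scene warm_zone 0.6 [152. 323.] 2976 [ 0.4704 -0.1302  0.0084] [ 0.422 -0.175  0.006] [ 0.517 -0.081  0.011]
scene rest_zone 0.75 [268. 347.] 2780 [ 0.6468 -0.0648  0.0083] [ 0.603 -0.108  0.006] [ 0.701 -0.01   0.012]
scene used_dish 0.15 [222. 307.] 12004 [ 0.5469 -0.0589  0.0086] [ 0.414 -0.175  0.005] [0.695 0.052 0.143]
scene media_bottle 0.91 [154. 230.] 1598 [ 0.3974 -0.0166  0.0719] [ 0.367 -0.034  0.001] [0.413 0.015 0.116]
scene marker 0.78 [292. 251.] 452 [0.5955 0.099  0.013 ] [0.573 0.048 0.007] [0.614 0.166 0.016]
top plunger_top 0.88 [326. 222.] 353 [0.5156 0.0191 0.1435] [0.5   0.002 0.138] [0.533 0.035 0.147]
top dispenser 0.74 [362. 215.] 7326 [ 0.5329 -0.0541  0.0089] [ 0.407 -0.172  0.004] [0.674 0.058 0.144]
top warm_zone 0.85 [394. 247.] 2071 [ 0.4667 -0.1294  0.0085] [ 0.418 -0.177  0.005] [ 0.515 -0.08   0.012]
top rest_zone 0.73 [360. 163.] 1592 [ 0.6436 -0.0601  0.0084] [ 0.603 -0.107  0.005] [ 0.697 -0.012  0.012]
top used_dish 0.85 [358. 147.] 282 [ 0.6611 -0.0566  0.0203] [ 0.644 -0.074  0.016] [ 0.678 -0.04   0.023]
top media_bottle 0.64 [324. 222.] 369 [0.5156 0.0193 0.1434] [0.499 0.002 0.09 ] [0.533 0.035 0.147]
top marker 0.8 [276. 185.] 485 [0.5896 0.1073 0.0125] [ 0.567  0.051 -0.002] [0.611 0.168 0.017]
```

View pics/top.png

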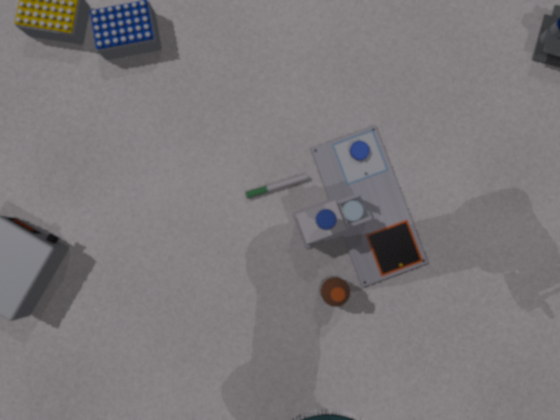

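View pics/scene.png

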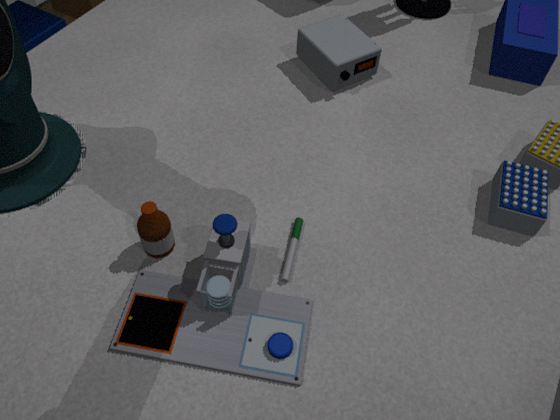

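The top view shows the plunger at (326,220), the black zone at (394,247), the white zone at (360,157), the blue-lidded dish at (360,150) and the bottle at (335,292). The scene view agrees. The warming zone is on the dispenser's +y side. The network's bottle hit in the top view is wrong, because it landed on the plunger. I'll move above the dispenser with the jaws shut.

Request:
jog_arm --deltas '[{"slide": [-0.13,-0.16,-0.1],"rot": [0,0,0.12],"jaw": 0},{"slide": [-0.25,-0.32,-0.2],"rot": [0,0,0.12],"jaw": 0},{"slide": [-0.37,-0.48,-0.25],"rot": [0,0,0.12],"jaw": 0},{"slide": [-0.5,-0.64,-0.25],"rot": [0,0,0.12],"jaw": 0},{"slide": [-0.6,-0.76,-0.25],"rot": [0,0,0.12],"jaw": 0}]' --newtons 20

```text
time_s: 1.3
ee_pos: [0.3754, -0.3487, 0.2573]
tcp_rot: [[0.345, -0.939, 0.001], [-0.939, -0.345, -0.001], [0.001, -0.001, -1.0]]
ft_force: [0.5, -0.8, 0.0]
width: 0.0581
```

Request:
jog_arm --deltas '[{"slide": [-0.14,-0.14,0],"rot": [0,0,0],"jaw": 0},{"slide": [-0.28,-0.28,0],"rot": [0,0,0],"jaw": 0},{"slide": [-0.42,-0.42,0],"rot": [0,0,0],"jaw": 0},{"slide": [-0.55,-0.55,0],"rot": [0,0,0],"jaw": 0},{"slide": [-0.65,-0.68,0],"rot": [0,0,0],"jaw": 0}]'

```text
time_s: 1.8
ee_pos: [0.4786, -0.1368, 0.2569]
tcp_rot: [[0.346, -0.938, 0.001], [-0.938, -0.346, -0.0], [0.0, -0.0, -1.0]]
ft_force: [0.6, -1.3, 0.2]
width: 0.0173
```

```bash
python3 - <<'E'
from h import *
o=manip.get_obs(); print(o["time_s"],np.round(o["ee_pos"],4),o["width"])
f=manip.grab_frame("wrist"); save(f,"w1.png")
for l in("plunger_top","warm_zone","rest_zone","used_dish"):
    for r in manip.trace(f,l)[:1]:
        w=world(f,r["mask"]); print(l,round(r["conf"],2),np.round(r["point"]),r["mask"].sum(),np.round(np.median(w,0),4),np.round(np.percentile(w,2,0),3),np.round(np.percentile(w,98,0),3))
        c=cv2.minAreaRect(w[:,:2].astype(np.float32)*1000); print(c)
        if l=="plunger_top": t=w[w[:,2]>.138]; print(cv2.minEnclosingCircle(t[:,:2].astype(np.float32)*1000))
E
```

```text
1.8 [ 0.4786 -0.1368  0.2569] 0.017329230763405683
plunger_top 0.6 [120. 108.] 1631 [0.5158 0.0194 0.1442] [0.499 0.004 0.139] [0.532 0.037 0.146]
((515.2105102539062, 20.997806549072266), (36.587974548339844, 36.7729606628418), 14.04074478149414)
((515.2023315429688, 21.355146408081055), 18.842098236083984)
rest_zone 0.64 [261.  42.] 4287 [ 0.6349 -0.0669  0.0083] [ 0.599 -0.109  0.007] [ 0.682 -0.016  0.01 ]
((640.4454956054688, -63.07320022583008), (73.07096862792969, 90.18074035644531), 20.374128341674805)
used_dish 0.95 [264.  13.] 991 [ 0.6572 -0.0613  0.02  ] [ 0.641 -0.078  0.014] [ 0.673 -0.042  0.022]
((657.0375366210938, -60.91327667236328), (33.13985061645508, 38.9422721862793), 27.9867000579834)
```

View pics/w1.png

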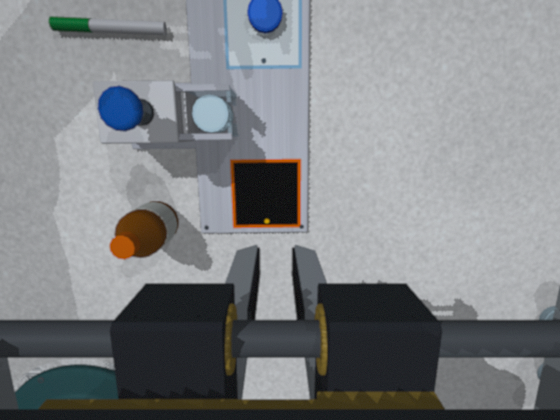

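The wrist view shows the plunger knob at (120,108), the top dish in the magazine at (211,114) and the black zone at (266,193). The tool axes line up with the dispenser. Next I'll move over the knob.

Request:
jog_arm --deltas '[{"slide": [-0.16,-0.11,0],"rot": [0,0,0],"jaw": 0},{"slide": [-0.32,-0.22,0],"rot": [0,0,0],"jaw": 0},{"slide": [-0.48,-0.32,0.05],"rot": [0,0,0],"jaw": 0},{"slide": [-0.53,-0.36,0.2],"rot": [0,0,0],"jaw": 0},{"slide": [-0.53,-0.36,0.34],"rot": [0,0,0],"jaw": 0}]'

```text
time_s: 2.55
ee_pos: [0.5173, 0.0176, 0.1707]
tcp_rot: [[0.347, -0.938, 0.002], [-0.938, -0.347, 0.0], [0.0, -0.002, -1.0]]
ft_force: [0.7, -0.5, -0.5]
width: 0.0005
```

```bash
python3 - <<'E'
from h import *
o=manip.get_obs(); print(o["time_s"],np.round(o["ee_pos"],4),o["width"],o["ft_force"])
f=manip.grab_frame("scene"); c=f["color"][180:360,100:330,::-1]; cv2.imwrite("pics/s2.png",cv2.resize(c,None,fx=3,fy=3))
E
```

```text
2.55 [0.5173 0.0176 0.1707] 0.0005049742824334339 [ 0.65228218 -0.49509295 -0.52469337]
```

View pics/s2.png

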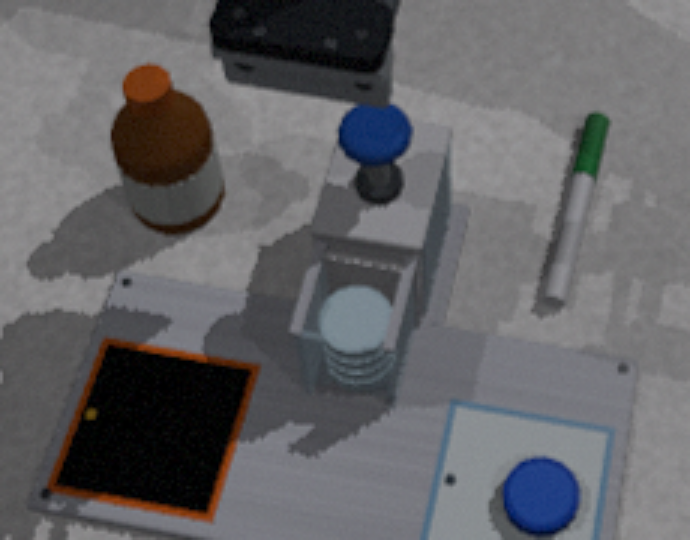

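In the crop, the shut fingertips are just above the knob, around (375,95). I'll press now.

Request:
jog_arm --deltas '[{"slide": [0,0,0.05],"rot": [0,0,0],"jaw": 0},{"slide": [0,0,0.09],"rot": [0,0,0],"jaw": 0},{"slide": [0,0,0.13],"rot": [0,0,0],"jaw": 0},{"slide": [0,0,0.16],"rot": [0,0,0],"jaw": 0},{"slide": [0,0,0.175],"rot": [0,0,0],"jaw": 0}]'

```text
time_s: 3.1
ee_pos: [0.5171, 0.0157, 0.1277]
tcp_rot: [[0.345, -0.939, 0.001], [-0.939, -0.345, -0.0], [0.001, -0.0, -1.0]]
ft_force: [-0.1, -2.8, 4.6]
width: 0.0007
```

Request:
jog_arm --deltas '[{"slide": [0,0,0.005],"rot": [0,0,0],"jaw": 0},{"slide": [0,0,0.01],"rot": [0,0,0],"jaw": 0},{"slide": [0,0,0.01],"rot": [0,0,0],"jaw": 0}]'

```text
time_s: 3.4
ee_pos: [0.517, 0.0161, 0.1254]
tcp_rot: [[0.345, -0.939, 0.0], [-0.939, -0.345, -0.0], [0.0, -0.0, -1.0]]
ft_force: [0.4, -1.4, 2.3]
width: 0.0006
```

```bash
python3 - <<'E'
from h import *
o=manip.get_obs(); print(o["time_s"],np.round(o["ee_pos"],4),o["width"],o["ft_force"],o["torque"],np.round(o["joint_efforts"],2))
f=manip.grab_frame("scene"); c=f["color"][180:360,100:330,::-1]; cv2.imwrite("pics/s3.png",cv2.resize(c,None,fx=3,fy=3))
for l in ("plunger_top","dish1"):
  for r in manip.trace(f,l)[:3]:
    w=world(f,r["mask"]); print(l,r["conf"],r["point"],np.round(np.median(w,0),4),np.round(np.percentile(w,95,0),3))
E
```

```text
3.4 [0.517  0.0161 0.1254] 0.0006098003066496648 [ 0.35113704 -1.38642253  2.28423984] [-0.53203367 -0.15782579  0.06306178] [-1.040e+00 -6.655e+01 -6.080e+00 -3.566e+01 -4.800e-01 -1.000e-01
 -2.000e-02]
plunger_top 0.67 [292.8, 246.0] [0.5929 0.1093 0.0125] [0.612 0.165 0.016]
plunger_top 0.49 [233.8, 231.7] [0.5312 0.0207 0.1349] [0.536 0.029 0.137]
plunger_top 0.27 [221.0, 306.4] [ 0.5496 -0.0621  0.0085] [0.67  0.031 0.09 ]
dish1 0.69 [221.8, 307.0] [ 0.5499 -0.0623  0.0085] [0.672 0.031 0.09 ]
dish1 0.65 [217.2, 289.4] [ 0.541  -0.0431  0.056 ] [ 0.554 -0.027  0.058]
dish1 0.56 [216.0, 315.2] [ 0.5497 -0.0659  0.0195] [ 0.561 -0.059  0.022]
```

View pics/s3.png

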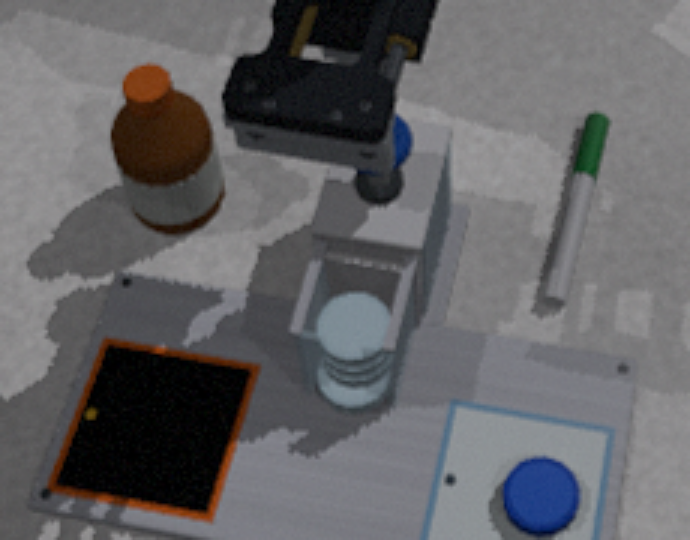

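```bash
python3 - <<'E'
from h import *
f=manip.grab_frame("scene"); o=manip.get_obs()
P=np.full(f["range_z"].shape+(3,),np.nan); P[f["range_z"]>0]=world(f)
for u,v in [(310,80),(250,110),(370,110),(250,130),(300,148),(350,155),(375,158),(398,135),(402,150),(380,185),(360,210)]:
    print((u,v),np.round(P[180+v//3,100+u//3],3))
R=np.asarray(o["tcp_rot"]);tip=np.asarray(o["ee_pos"])+R[:,2]*.014
for n,p in(("tip",tip),("plunger",np.array([.5165,.019,.144])),("bodycorner",np.asarray(o["ee_pos"])-R[:,2]*.083)):
    c=f["K"]@(f["R"]@p+np.asarray(f["t"]).ravel()); c=c[:2]/c[2]; print(n,(c-[100,180])*3)
E
```

```text
(310, 80) [ 0.54  -0.049  0.276]
(250, 110) [ 0.528 -0.073  0.276]
(370, 110) [ 0.569 -0.048  0.276]
(250, 130) [ 0.527 -0.074  0.261]
(300, 148) [ 0.541 -0.061  0.242]
(350, 155) [ 0.561 -0.055  0.246]
(375, 158) [ 0.572 -0.05   0.246]
(398, 135) [0.528 0.024 0.138]
(402, 150) [0.535 0.018 0.137]
(380, 185) [0.522 0.013 0.102]
(360, 210) [0.518 0.001 0.09 ]
tip [373.04741178 165.18334633]
plunger [371.91158819 125.13183881]
bodycorner [362.0786415  50.4158325]
```

The dish has come only part way out and the knob is down about 8 mm, although the computed tip is at 0.111. I'll check from the wrist camera.

```bash
python3 - <<'E'
from h import *
o=manip.get_obs(); print(o["time_s"],np.round(o["ee_pos"],4),np.round(o["joint_positions"],3),o["ft_force"])
f=manip.grab_frame("wrist"); save(f,"w4.png")
w=world(f); h=w[:,2]
for a,b in((-.01,.004),(.004,.014),(.085,.095),(.1,.15)): s=h[(h>a)&(h<b)]; print(a,len(s),np.median(s) if len(s) else 0)
for l in ("plunger_top",):
  for r in manip.trace(f,l)[:3]:
    q=world(f,r["mask"]); print(l,r["conf"],r["point"],np.round(np.percentile(q,[2,50,98],axis=0),4).tolist())
E
```

```text
3.6 [0.5169 0.0164 0.1254] [ 0.253  0.335 -0.409  1.935  0.167  0.904 -1.458] [-0.1008308  -2.47861654  3.20703678]
-0.01 127077 0.0006577155953715053
0.004 36574 0.00883904754546775
0.085 6632 0.09061981020199406
0.1 1701 0.13647793034493189
plunger_top 0.7 [260.6, 242.9] [[0.5029, 0.0069, 0.1305], [0.5248, 0.0276, 0.1362], [0.5327, 0.0366, 0.1382]]
plunger_top 0.34 [274.3, 372.6] [[0.3818, -0.0332, 0.0454], [0.3964, -0.0267, 0.0729], [0.5353, 0.0241, 0.2552]]
```

View pics/w4.png

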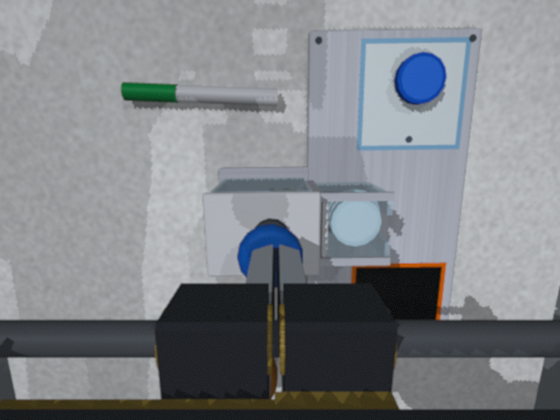

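```bash
python3 - <<'E'
from h import *
f=manip.grab_frame("wrist"); z=f["range_z"]; H=np.asarray(f["hand_eye"]); print(np.round(H,3))
for u in(255,262,285,292):
  for v in(242,246,250,255,262,270,280):
    d=z[v,u]; p=np.linalg.inv(f["K"])@[u*d,v*d,d]; print((u,v),f["color"][v,u],np.round(H[:3,:3]@p+H[:3,3],4))
E
```

```text
[[ 1.     0.     0.    -0.   ]
 [-0.     0.971  0.237 -0.066]
 [-0.    -0.237  0.971 -0.191]
 [ 0.     0.     0.     1.   ]]
(255, 242) [ 18  66 136] [-0.0113 -0.0086 -0.011 ]
(255, 246) [ 12  64 134] [-0.0113 -0.0065 -0.0117]
(255, 250) [ 92  99 111] [-0.0107 -0.0075 -0.0212]
(255, 255) [ 97 102 107] [-1.000e-04 -6.650e-02 -1.913e-01]
(255, 262) [ 97 102 108] [-0.0098 -0.0071 -0.0375]
(255, 270) [ 97 102 107] [-0.0091 -0.0075 -0.0484]
(255, 280) [ 99 105 109] [-0.0085 -0.0074 -0.0587]
(262, 242) [ 22  66 135] [-0.0074 -0.0086 -0.011 ]
(262, 246) [ 42  71 129] [-0.0074 -0.0067 -0.0122]
(262, 250) [ 99 103 109] [-0.0071 -0.0073 -0.0206]
(262, 255) [ 96 102 106] [-0.0067 -0.0079 -0.03  ]
(262, 262) [ 98 104 108] [-0.0063 -0.008  -0.0398]
(262, 270) [ 96 102 107] [-0.0061 -0.0072 -0.0476]
(262, 280) [ 96 103 108] [-0.0056 -0.0073 -0.0586]
(285, 242) [  9  62 131] [ 0.0052 -0.0091 -0.0126]
(285, 246) [ 80  90 103] [ 0.0051 -0.0074 -0.0142]
(285, 250) [ 96 103 107] [ 0.005  -0.0073 -0.0208]
(285, 255) [ 97 103 109] [-1.000e-04 -6.650e-02 -1.913e-01]
(285, 262) [ 95 102 108] [ 0.0045 -0.0078 -0.0392]
(285, 270) [ 97 102 109] [ 0.0042 -0.0075 -0.0482]
(285, 280) [ 97 104 108] [ 0.0039 -0.0078 -0.0598]
(292, 242) [ 16  62 127] [ 0.009  -0.0088 -0.0115]
(292, 246) [ 21  63 129] [ 0.0091 -0.0064 -0.0113]
(292, 250) [ 99 102 109] [ 0.0086 -0.0076 -0.0215]
(292, 255) [ 98 102 108] [ 0.0083 -0.007  -0.0273]
(292, 262) [ 98 102 108] [ 0.0078 -0.0075 -0.0384]
(292, 270) [ 97 103 109] [ 0.0073 -0.0076 -0.0484]
(292, 280) [ 99 104 111] [ 0.0068 -0.0079 -0.06  ]
```

With the jaws shut, the real fingertips sit about 11 mm behind the TCP, so the knob is only down 8 mm. I'll keep pressing to TCP z ≈ 0.102.

Request:
jog_arm --deltas '[{"slide": [0,0,0.03],"rot": [0,0,0],"jaw": 0},{"slide": [0,0,0.06],"rot": [0,0,0],"jaw": 0},{"slide": [0,0,0.08],"rot": [0,0,0],"jaw": 0},{"slide": [0,0,0.09],"rot": [0,0,0],"jaw": 0},{"slide": [0,0,0.09],"rot": [0,0,0],"jaw": 0}]'

```text
time_s: 4.25
ee_pos: [0.517, 0.0164, 0.1029]
tcp_rot: [[0.345, -0.938, 0.0], [-0.938, -0.345, 0.0], [-0.0, -0.0, -1.0]]
ft_force: [0.5, -1.1, 4.7]
width: 0.0001
```

Request:
jog_arm --deltas '[{"slide": [0,0,0.005],"rot": [0,0,0],"jaw": 0},{"slide": [0,0,0.01],"rot": [0,0,0],"jaw": 0},{"slide": [0,0,0.01],"rot": [0,0,0],"jaw": 0}]'

```text
time_s: 4.55
ee_pos: [0.5174, 0.0164, 0.1024]
tcp_rot: [[0.345, -0.939, 0.001], [-0.939, -0.345, -0.001], [0.001, -0.001, -1.0]]
ft_force: [-16.3, -2.3, 47.4]
width: 0.0001
```

The stop is reached: 47 N with only 0.5 mm of movement. I'll retract, set the jaws to a small gap, and look.

Request:
jog_arm --deltas '[{"slide": [0,0,-0.08],"rot": [0,0,0],"jaw": 0},{"slide": [0,0,-0.16],"rot": [0,0,0],"jaw": 0},{"slide": [0,0,-0.28],"rot": [0,0,0],"jaw": 0},{"slide": [0,0,-0.4],"rot": [0,0,0],"jaw": 0.25},{"slide": [0,-0.1,-0.5],"rot": [0,0,0],"jaw": 0.25}]'

```text
time_s: 5.05
ee_pos: [0.5391, 0.0244, 0.2269]
tcp_rot: [[0.345, -0.939, -0.0], [-0.939, -0.345, -0.001], [0.0, 0.0, -1.0]]
ft_force: [0.4, 1.1, 0.4]
width: 0.0132
```

Request:
jog_arm --deltas '[{"slide": [0.12,0,0],"rot": [0,0,0],"jaw": 0.25},{"slide": [0.12,0,0],"rot": [0,0,0],"jaw": 0.25},{"slide": [0.12,0,0],"rot": [0,0,0],"jaw": 0.25},{"slide": [0.12,0,0],"rot": [0,0,0],"jaw": 0.25},{"slide": [0.12,0,0],"rot": [0,0,0],"jaw": 0.25}]'

```text
time_s: 5.55
ee_pos: [0.5502, -0.0025, 0.225]
tcp_rot: [[0.346, -0.938, -0.001], [-0.938, -0.346, 0.0], [-0.001, 0.0, -1.0]]
ft_force: [1.1, -0.6, 0.3]
width: 0.0236
```

```bash
cat >> h.py <<'E'
O=np.array([.5165,.019]); X=np.array([-.346,.938]); Y=np.array([-.938,-.346]); O=O-.062*X
def disp(w): d=w[:,:2]-O; return np.c_[d@X,d@Y,w[:,2]]
E
python3 - <<'E'
from h import *
o=manip.get_obs(); print(o["time_s"],np.round(o["ee_pos"],4),o["width"],o["ft_force"],disp(np.array([o["ee_pos"]])))
f=manip.grab_frame("wrist"); save(f,"w5.png"); z=f["range_z"]; H=np.asarray(f["hand_eye"])
v,u=np.nonzero((z>0)&(z<.3)); d=z[v,u]; p=(np.linalg.inv(f["K"])@np.vstack([u*d,v*d,d])); p=(H[:3,:3]@p+H[:3,3:]).T
s=(abs(p[:,0])<.04)&(abs(p[:,1])<.02)&(p[:,2]<.02); print("tip z",np.percentile(p[s,2],[50,95,99,100]))
for l in("plunger_top","dish1","used_dish","warm_zone"):
  for g in(f,manip.grab_frame("top")):
    for r in manip.trace(g,l)[:2]:
      w=disp(world(g,r["mask"])); print(l,round(r["conf"],2),np.round(r["point"]),np.round(np.percentile(w,[2,50,98],axis=0),3).tolist())
E
```

```text
5.55 [ 0.5502 -0.0025  0.225 ] 0.023603823276741754 [ 1.13525064 -0.57449156  0.32927861] [[ 0.03011419 -0.02415946  0.22496887]]
tip z [-0.13295241 -0.03354273 -0.01843142 -0.01168442]
plunger_top 0.59 [235. 240.] [[0.044, -0.029, 0.137], [0.064, -0.005, 0.144], [0.079, 0.012, 0.239]]
plunger_top 0.59 [354. 268.] [[-0.102, 0.054, 0.008], [-0.07, 0.072, 0.009], [-0.036, 0.092, 0.011]]
plunger_top 0.71 [325. 226.] [[0.055, 0.001, 0.14], [0.065, 0.009, 0.144], [0.077, 0.018, 0.148]]
dish1 0.78 [351. 211.] [[-0.076, -0.018, 0.014], [-0.058, -0.001, 0.021], [-0.04, 0.018, 0.022]]
dish1 0.65 [306. 220.] [[-0.022, -0.013, 0.028], [-0.003, 0.002, 0.049], [0.016, 0.02, 0.054]]
used_dish 0.76 [356. 115.] [[-0.078, -0.127, 0.013], [-0.059, -0.11, 0.021], [-0.041, -0.092, 0.023]]Traceback (most recent call last):
  File "<stdin>", line 8, in <module>
ValueError: only the last four pictures can be asked about
```

View pics/w5.png

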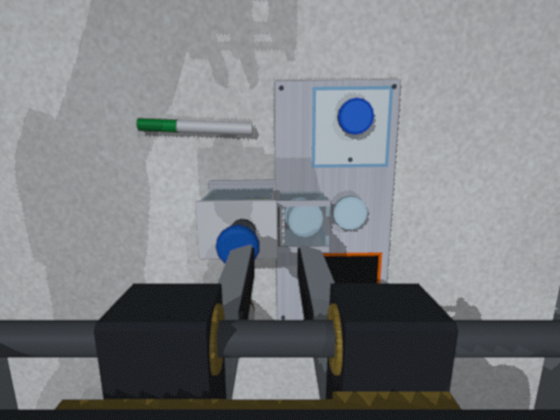

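The dish is out at dispenser (−58.5, 0) mm, seen at pixel (351,211). The plunger is back up at 0.144, and three dishes remain in the magazine. The blue-lidded dish is still at y −110. The real tips are about 12 mm behind the TCP, so the gripper's body will run low. I'll turn the tool 90° so its long side lies along the push and clears the housing.

Request:
jog_arm --deltas '[{"slide": [0.1,-0.03,0],"rot": [0,0,-0.19],"jaw": 0},{"slide": [0.2,-0.05,0],"rot": [0,0,-0.38],"jaw": 0},{"slide": [0.3,-0.07,0],"rot": [0,0,-0.57],"jaw": 0},{"slide": [0.37,-0.09,0],"rot": [0,0,-0.76],"jaw": 0},{"slide": [0.37,-0.09,0],"rot": [0,0,-0.95],"jaw": 0}]'

```text
time_s: 6.6
ee_pos: [0.6044, -0.0849, 0.2247]
tcp_rot: [[0.892, -0.452, -0.0], [-0.452, -0.892, -0.0], [-0.0, 0.0, -1.0]]
ft_force: [-0.1, 0.3, -0.1]
width: 0.0006
```

Request:
jog_arm --deltas '[{"slide": [0,0,0],"rot": [0,0,-0.19],"jaw": 0},{"slide": [0,0,0],"rot": [0,0,-0.38],"jaw": 0},{"slide": [0,0,0],"rot": [0,0,-0.57],"jaw": 0},{"slide": [0,0,0],"rot": [0,0,-0.76],"jaw": 0},{"slide": [0,0,0],"rot": [0,0,-0.95],"jaw": 0}]'

```text
time_s: 7.1
ee_pos: [0.6037, -0.0824, 0.2252]
tcp_rot: [[0.961, 0.276, -0.0], [0.276, -0.961, 0.0], [-0.0, -0.0, -1.0]]
ft_force: [0.3, 0.7, 0.3]
width: 0.0007
```

Request:
jog_arm --deltas '[{"slide": [0,0,0],"rot": [0,0,-0.1],"jaw": 0},{"slide": [0,0,0],"rot": [0,0,-0.1],"jaw": 0}]'

```text
time_s: 7.3
ee_pos: [0.6037, -0.0825, 0.2251]
tcp_rot: [[0.938, 0.346, -0.0], [0.346, -0.938, 0.0], [-0.0, -0.0, -1.0]]
ft_force: [0.6, 0.1, 0.3]
width: 0.0003
```

```bash
python3 - <<'E'
from h import *
o=manip.get_obs(); print(o["time_s"],np.round(o["ee_pos"],4),np.round(o["tcp_rot"],3).tolist(),o["width"],disp(np.array([o["ee_pos"]])),np.round(o["joint_positions"],2))
f=manip.grab_frame("wrist"); save(f,"w6.png")
for l in("dish1","used_dish","warm_zone"):
    for r in manip.trace(f,l)[:2]:
      w=disp(world(f,r["mask"])); print(l,round(r["conf"],2),np.round(r["point"]),np.round(np.percentile(w,[2,50,98],axis=0),3).tolist())
E
```

```text
7.3 [ 0.6037 -0.0825  0.2251] [[0.938, 0.346, -0.0], [0.346, -0.938, 0.0], [-0.0, -0.0, -1.0]] 0.0002750166931240992 [[-0.06338713 -0.0466321   0.22507339]] [ 0.57  0.43 -0.65  1.6   0.28  1.2   0.22]
dish1 0.68 [231. 140.] [[-0.019, -0.016, 0.044], [-0.001, 0.001, 0.049], [0.016, 0.019, 0.053]]
dish1 0.64 [237. 189.] [[-0.075, -0.018, 0.01], [-0.057, -0.0, 0.021], [-0.04, 0.018, 0.022]]
used_dish 0.85 [333. 191.] [[-0.076, -0.127, 0.017], [-0.059, -0.109, 0.021], [-0.041, -0.091, 0.022]]
used_dish 0.46 [229. 141.] [[-0.019, -0.016, 0.044], [-0.001, 0.001, 0.049], [0.016, 0.019, 0.053]]
warm_zone 0.58 [158. 189.] [[-0.101, 0.056, 0.007], [-0.056, 0.099, 0.009], [-0.015, 0.142, 0.011]]
```

Everything is clear, so I'll go down between the two dishes.

Request:
jog_arm --deltas '[{"slide": [0,-0.012,0.18],"rot": [0,0,0],"jaw": 0},{"slide": [0,-0.012,0.36],"rot": [0,0,0],"jaw": 0},{"slide": [0,-0.012,0.54],"rot": [0,0,0],"jaw": 0},{"slide": [0,-0.012,0.7],"rot": [0,0,0],"jaw": 0},{"slide": [0,-0.012,0.75],"rot": [0,0,0],"jaw": 0}]'

```text
time_s: 8.0
ee_pos: [0.6005, -0.0793, 0.0341]
tcp_rot: [[0.939, 0.344, -0.005], [0.344, -0.939, 0.001], [-0.004, -0.002, -1.0]]
ft_force: [0.6, 0.4, 0.0]
width: 0.0004
```

```bash
python3 - <<'E'
from h import *
o=manip.get_obs(); print(o["time_s"],np.round(o["ee_pos"],4),o["ft_force"],disp(np.array([o["ee_pos"]])))
f=manip.grab_frame("scene"); P=np.full(f["range_z"].shape+(3,),np.nan); P[f["range_z"]>0]=world(f)
c=f["color"][180:380,90:330,::-1]; cv2.imwrite("pics/s6.png",cv2.resize(c,None,fx=3,fy=3))
E
```

```text
8.0 [ 0.6005 -0.0793  0.0341] [0.63629887 0.4471883  0.04980864] [[-0.05928753 -0.04481377  0.03409982]]
```

View pics/s6.png

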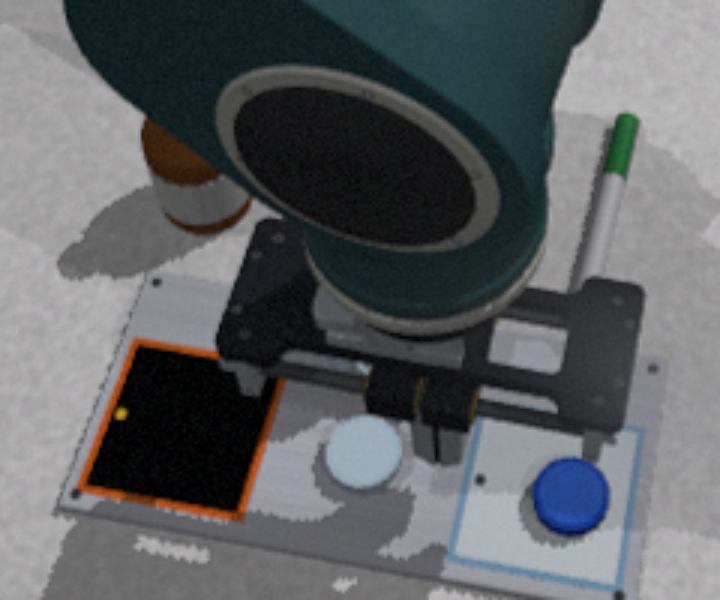

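```bash
python3 - <<'E'
from h import *
f=manip.grab_frame("scene"); P=np.full(f["range_z"].shape+(3,),np.nan); P[f["range_z"]>0]=world(f)
for u,v in [(592,440),(600,415),(250,383),(240,345),(420,440),(400,345),(400,325),(540,240),(350,160),(240,90),(130,60),(300,215),(180,130)]:
    p=P[180+v//3,90+u//3]; print((u,v),np.round(disp(p[None])[0],3))
E
```

```text
(592, 440) [-0.094 -0.122  0.168]
(600, 415) [-0.091 -0.125  0.186]
(250, 383) [-0.094  0.028  0.16 ]
(240, 345) [-0.09   0.03   0.185]
(420, 440) [-0.07  -0.038  0.075]
(400, 345) [-0.081 -0.037  0.195]
(400, 325) [-0.108 -0.048  0.268]
(540, 240) [-0.07  -0.094  0.279]
(350, 160) [-0.124 -0.044  0.398]
(240, 90) [-0.112 -0.008  0.406]
(130, 60) [-0.106  0.029  0.404]
(300, 215) [-0.118 -0.022  0.351]
(180, 130) [-0.107  0.018  0.371]
```

The body's feet are at z ≈ 0.16 and the wrist is above 0.26, so there is room. I'll descend the rest of the way, then push.

Request:
jog_arm --deltas '[{"slide": [0,0,0.05],"rot": [0,0,0],"jaw": 0},{"slide": [0,0,0.1],"rot": [0,0,0],"jaw": 0},{"slide": [0,0,0.12],"rot": [0,0,0],"jaw": 0},{"slide": [0,0,0.12],"rot": [0,0,0],"jaw": 0}]'

```text
time_s: 8.5
ee_pos: [0.6024, -0.0795, 0.0073]
tcp_rot: [[0.939, 0.345, -0.001], [0.345, -0.939, 0.0], [-0.001, -0.0, -1.0]]
ft_force: [0.6, -0.2, 0.2]
width: 0.0004
```

Request:
jog_arm --deltas '[{"slide": [0,0,0.01],"rot": [0,0,0],"jaw": 0},{"slide": [0,0,0.02],"rot": [0,0,0],"jaw": 0},{"slide": [-0.03,0,0.02],"rot": [0,0,0],"jaw": 0},{"slide": [-0.06,0,0.02],"rot": [0,0,0],"jaw": 0},{"slide": [-0.09,0,0.02],"rot": [0,0,0],"jaw": 0}]'

```text
time_s: 9.0
ee_pos: [0.5807, -0.0877, 0.0028]
tcp_rot: [[0.939, 0.345, -0.0], [0.345, -0.939, -0.0], [-0.0, 0.0, -1.0]]
ft_force: [-0.6, 0.5, -1.1]
width: 0.0006
```

Request:
jog_arm --deltas '[{"slide": [-0.03,0,0],"rot": [0,0,0],"jaw": 0},{"slide": [-0.06,0,0],"rot": [0,0,0],"jaw": 0},{"slide": [-0.09,0,0],"rot": [0,0,0],"jaw": 0},{"slide": [-0.12,0,0],"rot": [0,0,0],"jaw": 0},{"slide": [-0.15,0,0],"rot": [0,0,0],"jaw": 0}]'

```text
time_s: 9.5
ee_pos: [0.5458, -0.1004, 0.0027]
tcp_rot: [[0.939, 0.345, 0.0], [0.345, -0.939, 0.0], [0.0, -0.0, -1.0]]
ft_force: [0.6, 0.1, 0.2]
width: 0.0004
```

```bash
cat > look.py <<'E'
from h import *
o=manip.get_obs(); print(o["time_s"],np.round(o["ee_pos"],4),o["ft_force"],disp(np.array([o["ee_pos"]])))
for c in("top","scene","wrist"):
  f=manip.grab_frame(c)
  for l in("dish1","used_dish","warm_zone","media_bottle","marker"):
    for r in manip.trace(f,l)[:2]:
      w=disp(world(f,r["mask"])); print(c,l,round(r["conf"],2),np.round(r["point"]),np.round(np.percentile(w,[2,50,98],axis=0),3).tolist())
c=manip.grab_frame("scene"); import sys; save(c,sys.argv[1])
E
python3 look.py s7.png
```

```text
9.5 [ 0.5458 -0.1004  0.0027] [0.64216952 0.05229185 0.22897975] [[-0.06018726  0.01388394  0.00274927]]
top dish1 0.6 [354. 209.] [[-0.021, -0.017, 0.042], [-0.003, 0.001, 0.048], [0.014, 0.019, 0.053]]
top dish1 0.55 [379. 226.] [[-0.051, 0.04, 0.015], [-0.045, 0.049, 0.021], [-0.04, 0.059, 0.024]]
top used_dish 0.64 [359. 148.] [[-0.076, -0.127, 0.015], [-0.059, -0.109, 0.02], [-0.041, -0.092, 0.024]]
top warm_zone 0.62 [381. 254.] [[-0.076, 0.056, 0.005], [-0.037, 0.107, 0.009], [-0.015, 0.142, 0.012]]
top media_bottle 0.87 [333. 292.] [[0.061, 0.107, 0.029], [0.088, 0.129, 0.083], [0.111, 0.158, 0.117]]
top media_bottle 0.55 [359. 151.] [[-0.077, -0.131, 0.008], [-0.059, -0.111, 0.02], [-0.041, -0.092, 0.024]]
top marker 0.64 [276. 187.] [[0.059, -0.109, -0.001], [0.126, -0.099, 0.013], [0.184, -0.092, 0.017]]
scene dish1 0.64 [219. 296.] [[-0.023, -0.016, 0.035], [-0.013, -0.004, 0.046], [-0.004, 0.002, 0.05]]
scene used_dish 0.58 [276. 345.] [[-0.08, -0.13, 0.014], [-0.063, -0.113, 0.02], [-0.043, -0.095, 0.023]]
scene warm_zone 0.64 [147. 330.] [[-0.104, 0.053, 0.006], [-0.07
[... 167 characters left out ...]
[292. 249.] [[0.056, -0.11, -0.001], [0.114, -0.102, 0.012], [0.184, -0.093, 0.016]]
wrist dish1 0.81 [308. 157.] [[-0.02, -0.016, 0.045], [-0.001, 0.002, 0.049], [0.016, 0.019, 0.053]]
wrist dish1 0.78 [290. 112.] [[0.008, -0.006, 0.008], [0.018, 0.009, 0.026], [0.021, 0.02, 0.045]]
wrist used_dish 0.76 [501. 258.] [[-0.076, -0.127, 0.009], [-0.057, -0.107, 0.021], [-0.04, -0.09, 0.022]]
wrist warm_zone 0.73 [119. 238.] [[-0.097, 0.057, 0.008], [-0.048, 0.104, 0.009], [-0.015, 0.142, 0.01]]
wrist media_bottle 0.76 [35. 12.] [[0.057, 0.113, 0.004], [0.061, 0.123, 0.02], [0.07, 0.139, 0.038]]
wrist marker 0.66 [505.  18.] [[0.057, -0.101, 0.002], [0.063, -0.093, 0.013], [0.07, -0.089, 0.016]]
```

View pics/s7.png

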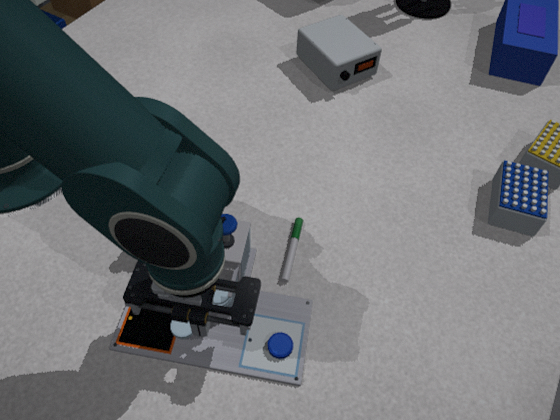

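The dish at (181,326) is moving ahead of the finger and stays flat. It has about 52 mm to go.

Request:
jog_arm --deltas '[{"slide": [-0.04,0,0],"rot": [0,0,0],"jaw": 0},{"slide": [-0.08,0,0],"rot": [0,0,0],"jaw": 0},{"slide": [-0.12,0,0],"rot": [0,0,0],"jaw": 0},{"slide": [-0.15,0,0],"rot": [0,0,0],"jaw": 0},{"slide": [-0.18,0,0],"rot": [0,0,0],"jaw": 0}]'

```text
time_s: 10.95
ee_pos: [0.5033, -0.1162, 0.0028]
tcp_rot: [[0.939, 0.345, -0.0], [0.345, -0.939, -0.0], [-0.0, 0.0, -1.0]]
ft_force: [0.2, -0.1, -0.4]
width: 0.0005
```

Request:
jog_arm --deltas '[{"slide": [-0.015,0,0],"rot": [0,0,0],"jaw": 0},{"slide": [-0.03,0,0],"rot": [0,0,0],"jaw": 0},{"slide": [-0.03,0,0],"rot": [0,0,0],"jaw": 0},{"slide": [0.04,0,0],"rot": [0,0,0],"jaw": 0},{"slide": [0.1,0,0],"rot": [0,0,0],"jaw": 0}]'

```text
time_s: 11.45
ee_pos: [0.5283, -0.107, 0.0028]
tcp_rot: [[0.939, 0.345, 0.0], [0.345, -0.939, -0.0], [0.0, 0.0, -1.0]]
ft_force: [0.6, 0.2, -0.0]
width: 0.0005
```

Request:
jog_arm --deltas '[{"slide": [0,0,-0.15],"rot": [0,0,0],"jaw": 0},{"slide": [0,0,-0.3],"rot": [0,0,0],"jaw": 0},{"slide": [0,0,-0.45],"rot": [0,0,0],"jaw": 0},{"slide": [0,0,-0.6],"rot": [0,0,0],"jaw": 0},{"slide": [0,0,-0.7],"rot": [0,0,0],"jaw": 0}]'

```text
time_s: 11.95
ee_pos: [0.5283, -0.1069, 0.1803]
tcp_rot: [[0.938, 0.346, 0.002], [0.346, -0.938, -0.0], [0.002, 0.001, -1.0]]
ft_force: [-0.2, -0.5, -1.0]
width: 0.0007
```

```bash
sed -i 's/grab_frame("scene"); import/grab_frame("wrist"); import/' look.py; python3 look.py w8.png
```

```text
11.95 [ 0.5283 -0.1069  0.1803] [-0.16203642 -0.45596049 -1.0167808 ] [[-0.06016428  0.03249391  0.18028419]]
top dish1 0.77 [392. 246.] [[-0.074, 0.078, 0.013], [-0.058, 0.095, 0.02], [-0.04, 0.113, 0.024]]
top dish1 0.64 [353. 209.] [[-0.021, -0.017, 0.042], [-0.003, 0.001, 0.049], [0.015, 0.018, 0.054]]
top used_dish 0.83 [358. 151.] [[-0.074, -0.126, 0.017], [-0.058, -0.11, 0.02], [-0.042, -0.093, 0.025]]
top warm_zone 0.91 [382. 247.] [[-0.099, 0.055, 0.005], [-0.054, 0.098, 0.009], [-0.017, 0.14, 0.013]]
top warm_zone 0.43 [335. 289.] [[0.06, 0.107, 0.029], [0.087, 0.129, 0.083], [0.11, 0.158, 0.117]]
top media_bottle 0.88 [334. 291.] [[0.061, 0.107, 0.031], [0.088, 0.129, 0.083], [0.111, 0.158, 0.117]]
top media_bottle 0.46 [342. 215.] [[-0.098, -0.144, 0.004], [0.004, 0.0, 0.009], [0.104, 0.145, 0.144]]
scene dish1 0.8 [152. 319.] [[-0.078, 0.075, 0.013], [-0.061, 0.093, 0.02], [-0.042, 0.112, 0.023]]
scene dish1 0.74 [217. 290.] [[-0.024, -0.017, 0.038], [-0.003, -0.0, 0.049], [0.013, 0.016, 0.076]]
scene used_dish 0.96 [278. 346.] [[-0.08, -0.131, 0.013], [-0.063, -0.113, 0
[... 678 characters left out ...]
8.] [[-0.075, 0.079, 0.019], [-0.057, 0.097, 0.021], [-0.04, 0.114, 0.022]]
wrist dish1 0.68 [314. 145.] [[-0.02, -0.016, 0.044], [-0.002, 0.002, 0.049], [0.016, 0.019, 0.053]]
wrist used_dish 0.62 [417. 200.] [[-0.076, -0.127, 0.014], [-0.058, -0.108, 0.021], [-0.04, -0.091, 0.023]]
wrist warm_zone 0.71 [213. 183.] [[-0.102, 0.055, 0.008], [-0.055, 0.098, 0.009], [-0.015, 0.142, 0.011]]
wrist media_bottle 0.86 [155.  35.] [[0.058, 0.107, 0.018], [0.077, 0.125, 0.084], [0.102, 0.152, 0.117]]
wrist marker 0.74 [414.  41.] [[0.058, -0.103, 0.007], [0.093, -0.095, 0.014], [0.127, -0.09, 0.016]]
wrist marker 0.59 [311. 144.] [[-0.02, -0.016, 0.044], [-0.002, 0.002, 0.049], [0.016, 0.019, 0.054]]
```

View pics/w8.png

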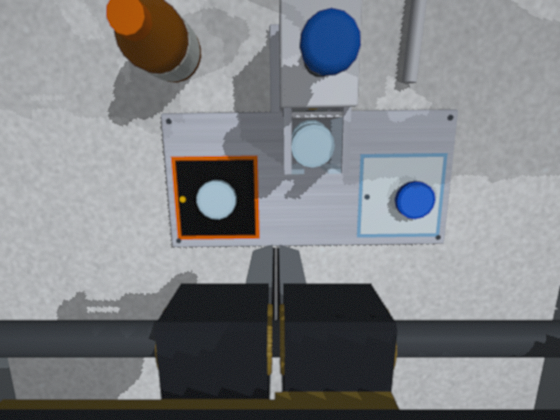

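The dish at (215,199) stands in the middle of the black zone. The magazine, blue-lidded dish, bottle and marker are all in place, and the arm is clear. Handing in.

```bash
python3 -c "
from station import manip
print(manip.job_done())"
```

```text
the job is handed in; nothing more can be done
None
```

The job is done and was handed in at about 12 s on the robot's clock. No verdict is reported.

**What I did:** I pressed the plunger down to its stop with the jaws shut, reading 47 N there, and let it rise. One dish came out at the outlet. I then turned the tool 90°, lowered the shut fingers beside the dish and pushed it flat along the deck into the warming zone. Last, I backed off and raised the arm clear.

**Last checks (dispenser axes):**
- **Pushed dish:** its centre is at about x −58, y +96 mm, with the zone centre at about −58, +98. That leaves over 20 mm to the zone's outer edge on every side. The lid top is at z ≈ 20 mm, so it lies flat.
- **Other things:** the magazine's top dish dropped one place. The blue-lidded dish is still at y ≈ −110 mm. The bottle and marker show no movement in the pictures. After the press the plunger was back at 144 mm.

**What disagreed:**
- **Fingertip position:** with the jaws shut, the fingertips sat about 12 mm behind the TCP instead of 14 mm ahead as described. My first press therefore stopped about 8 mm down. I held it there, then carried on to the stop without letting it rise, so it was a single press.
- **Network results:** some network hits were wrong, such as the bottle reported on the plunger and the marker on the magazine. I discarded them after comparing with the pictures.
- **Camera spread:** the cameras differed by up to about 4 mm on the same objects, well inside the dish's margin in the zone.

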